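# Tip the grinding balls out of the sample box

### The arm

A 6-joint arm with a two-finger parallel gripper is mounted at the origin on the work surface; the furniture and walls round the work are solid. World frame = base frame: x ahead of the robot, y to its left, z up, the work surface at z = 0. Lengths are in m, angles in rad, forces in N, time in s.
With the tool pointing down it reaches from about 0.375 to 0.9 m from the base axis. Payload 3.1 kg.
Tool frame: the origin (TCP) lies midway between the tips of the shut fingers; the grasp point (between the pads) lies 19 mm behind it; z points along the fingers, y is the direction in which the jaws open and shut (so a half turn about z gives the same grasp; the last joint's range is limited). The gripper opens to 87 mm and grips with 3 to 60 N. Pads are 19 mm wide; open, the fingers measure 117 mm over their backs; the gripper's body (75 mm by 190 mm) begins 51 mm behind the grasp point.
Start: joints at [-0.178, 0.527, 1.433, -0, 1.181, -0.178], TCP at [0.625, 0, 0.223] pointing down, gripper open.
Joint ranges: [-3.08, 3.08], [-0.75, 2.2], [0.22, 2.44], [-1.43, 4.57], [0, 2.65], [-2.85, 2.85]. Speed limits (rad/s): [2.79, 2.79, 3.14, 3.14, 3.14, 3.14].

### API

Orientations are given as a rotation vector (axis times angle).
In Python, from station import ctrl gives the robot as it stands. The module is installed in compiled form; this text tells all that it offers.
- The arm moves only by the shell command python3 -m creep 'ROWS' [OPENING]. ROWS is a JSON object of lists of equal length, an entry for each row: "dp": the shift along the tool's x, y, z normalised to -1 to 1, where 1 is 0.02 m, a list of three; "angular": the turn, a rotation vector about the tool's x, y, z normalised to -1 to 1, where 1 is 4 degrees, a list of three. In form: {"dp": [[tx, ty, tz], ...], "angular": [[wx, wy, wz], ...]}. A call has exactly 10 rows; each row shifts and turns the commanded pose from where the row before left it, along the tool's axes as they then stand; what a row does not reach is not made up. A row lasts 1/12 s, in which the tool goes at most 41.7 mm and 7.16 degrees, less where a joint would pass 70% of its speed; a pose out of reach is approached as far as the arm can. A call with a number of a shift or a turn outside -1 to 1 is refused whole. A call with a gripper value outside its range is refused whole. OPENING is the closure, from -1 (fully open) to 1 (shut), set as the call begins (- or left out, the last holds). The fingers move at their own pace and stop on an object; the grip force is fixed at half the most. Time passes only in rows, so rows that do not move let the fingers close, or fill a call up. It gives the time, the measured TCP pose, the force and the opening at its end, in the units of the state.
- ctrl.sense(): the state, without advancing time (a new reading comes with each control period).
- ctrl.camera(name): name is "scene" or "side" or "wrist"; returns a dict with "pixels" (420x560x3 uint8, red, green, blue), "range_z" (420x560 float32, m along the optical axis (not along the pixel's ray), 0 where there is no reading), "camera_matrix" (3x3 intrinsics, pixels), "pose" (4x4, takes a point from camera to world coordinates); the wrist camera has in their place "mount" (4x4, takes a point from camera to tool coordinates, whose origin is the TCP and whose axes are the flange's). Camera axes: x right, y up, looking along -z (the intrinsics and any distortion apply to the point x, -y, -z); pixel columns grow to the right and rows downward; lengths in m; the calibration is good to about 2 mm. A picture is of the moment at which its call begins: read the wrist's pose just before it.
- ctrl.job_done(): hands the job in, once; it reports no verdict.
The state is a dict: "time": time; "q": joint angles; "qd": joint speeds; "effort": joint torques, N m; "position": TCP position; "orientation": TCP orientation; "wrist_force": force on the tool from outside, world axes, zero at the start; "torque": the same for the moment, N m; "gripper_width": finger opening in m.
Only numpy, scipy, OpenCV 4.12 (cv2) and the standard library are available. Lean on these libraries where they do the work, as an engineer would, in place of code of your own. Each camera call takes 0.05 s, during which the arm holds its last target.

### The job

Swing the clear lid of the sample box all the way back, past its snap point, so that it stays open by itself. Only then turn the red crank on the side of the stand to tip the box, until all four white grinding balls have rolled out into the steel tray below, and leave the lid open. Do not push over or shift the things standing round about.

Things in the scene. Friction and masses are not known exactly. Their poses are not given: they have to be found in the camera images.
- stand: Fixed tipping stand: aluminium base plate 210 x 165 mm with two blue uprights 142 mm high (55 mm wide, at y = -68 and +68 mm). Origin on the worktop under the middle between the uprights; z up, -x is the side to which the box pours, +y the side with the crank (it faces roughly towards the robot).
- tip_axis (a point): Middle of the box, on the tipping axis, 125 mm above the worktop; axes as the stand's. The axis runs along the stand's y.
- sample_box (a joint): Tipping angle of the grey open-topped sample box (110 x 110 x 55 mm outside, walls 5 mm, centred on the tipping axis): 0 upright (a stop, as it starts), growing as its -x rim goes down and the crank swings over the top towards -x, to a stop at 2.1 rad. Level pouring wall at 1.57 rad; tip it to about 2.0 rad and give the balls a second to roll out. Stiff bearing: about 3 N at the crank turns it and it roughly stays where it is left.
- crank_grip (a point): Middle of the red round crank grip, 16 mm thick, 84 mm long and parallel to the stand's y, on the box's side at y = +132 mm, 85 mm from the tipping axis. It turns with the box: at 0 it points up and back (60 degrees from upright towards +x), at 2.1 rad 60 degrees forward. It can be held from above all along its arc with the fingers closing along the stand's x, turning freely between them. Axes as the box's.
- box_lid (a joint): Opening angle of the clear, orange-framed lid (112 x 112 x 5 mm), hinged to the box on its +x rim: 0 closed, 1.57 at right angles, stop at 2.2 rad. A spring draws it shut below about 1.55 rad (1 to 2 N at the bar) and snaps it fully back beyond; swing it to about 1.75 and let go.
- lid_hinge (a point): Point on the lid's hinge axis, at the middle of its width; the axis runs along the stand's y. Axes as the box's.
- lid_bar (a point): Middle of the lid's round steel pull bar, 10 mm thick, 84 mm long, parallel to the hinge, in the lid's plane beyond its free edge with a 43 mm wide gap between (open the fingers only part way to enter it); 160 mm from the hinge axis (4.5 mm above it when closed). From above the fingers can straddle it, closing along the stand's x, at every lid angle. Axes as the lid's.
- tray: Fixed open steel tray, 180 (x) x 116 (y) x 40 mm high, walls 4 mm, on the base plate under and in front of the box. Origin under its middle, axes as the stand's, x long.
- ball_1_center (a point): Centre of a white ceramic grinding ball, 25 mm across, 45 g; the balls start loose in the closed box.
- ball_2_center (a point): Centre of a white ceramic grinding ball, 25 mm across, 45 g; the balls start loose in the closed box.
- ball_3_center (a point): Centre of a white ceramic grinding ball, 25 mm across, 45 g; the balls start loose in the closed box.
- ball_4_center (a point): Centre of a white ceramic grinding ball, 25 mm across, 45 g; the balls start loose in the closed box.
- ball_1: The same ball as a body; its origin lies on its surface and turns with it.
- ball_2: The same ball as a body; its origin lies on its surface and turns with it.
- ball_3: The same ball as a body; its origin lies on its surface and turns with it.
- ball_4: The same ball as a body; its origin lies on its surface and turns with it.
- tin: Bystander: round tin, 66 mm across, 54 mm high, origin under its middle. Leave alone.
- timer: Bystander: small bench timer, 41 x 62 x 52 mm, origin under its middle. Leave alone.
- beaker: Bystander: clear plastic beaker, 62 mm across, 68 mm high, origin under its middle. Leave alone.
- vial: Bystander: capped sample vial, 24 mm across, 56 mm high, origin under its middle. Leave alone.

How it is judged:
On the way:
1. the lid is swung fully back (beyond 1.95 rad) with the box still upright (tipped less than 0.35 rad) (value of joint box_lid above 1.95 rad and value of joint sample_box below 0.35 rad), for 0.2 s.
At the end, for the whole second after the job is handed in: All four balls lie at rest (under 0.06 m/s) inside the tray's outline (180 x 116 mm), their centres less than 45 mm above its underside, and the lid is still fully back (beyond 1.95 rad). The box may be left at any angle (x of ball_1_center in the frame of tray between -0.09 and 0.09 m and y of ball_1_center in the frame of tray between -0.058 and 0.058 m and z of ball_1_center in the frame of tray between 0 and 0.045 m and linear speed of each of ball_1, ball_2, ball_3, ball_4 below 0.06 m/s and x of ball_2_center in the frame of tray between -0.09 and 0.09 m and y of ball_2_center in the frame of tray between -0.058 and 0.058 m and z of ball_2_center in the frame of tray between 0 and 0.045 m and x of ball_3_center in the frame of tray between -0.09 and 0.09 m and y of ball_3_center in the frame of tray between -0.058 and 0.058 m and z of ball_3_center in the frame of tray between 0 and 0.045 m and x of ball_4_center in the frame of tray between -0.09 and 0.09 m and y of ball_4_center in the frame of tray between -0.058 and 0.058 m and z of ball_4_center in the frame of tray between 0 and 0.045 m and value of joint box_lid above 1.95 rad); the robot touches nothing.
It fails at once if the box is tipped by more than 0.35 rad while its lid is not fully back (under 1.8 rad) (value of joint sample_box above 0.35 rad and value of joint box_lid below 1.8 rad).
It fails at once if a bystander (tin, timer, beaker, vial) is shifted by more than 30 mm or tipped (distance of any of tin, timer, beaker, vial from where it was at the start of the episode above 0.03 m or angle between any of tin, timer, beaker, vial's own z axis and vertical above 0.5 rad).
It also fails if it takes over 61 s, if anything falls off the work surface, if the arm or the gripper's body presses on something with over 40 N, if the wrist force passes 120 N, or if a joint passes its speed limit or range.

## Working session

There is one attempt and no reset: what is moved stays moved. The work goes in short steps, Python scripts to look and compute and a shell command to move; the robot and the scene stay as the last step left them, time stands still between calls to the robot, and variables do not carry over. Pictures are saved under pics/ and viewed, and the job is handed in when it is done.

```bash
mkdir -p pics
cat > h.py <<'E'
from station import ctrl
import cv2, numpy as np
from scipy.spatial.transform import Rotation as R
def snap(n,f):
    s=ctrl.sense(); c=ctrl.camera(n); cv2.imwrite('pics/'+f,c['pixels'][:,:,::-1])
    if 'mount' in c:
        T=np.eye(4);T[:3,:3]=R.from_rotvec(s['orientation']).as_matrix();T[:3,3]=s['position'];c['pose']=T@c['mount']
    return c
def pts(c):
    K=c['camera_matrix'];z=c['range_z'];v,u=np.mgrid[:z.shape[0],:z.shape[1]]
    P=np.stack([(u-K[0,2])/K[0,0]*z,-(v-K[1,2])/K[1,1]*z,-z],-1)
    return P@c['pose'][:3,:3].T+c['pose'][:3,3]
E
python3 - <<'E'
from h import *
print(ctrl.sense())
for n in ['scene','side','wrist']:
    c=snap(n,n+'0.png'); np.savez('pics/'+n+'0.npz',**{k:c[k] for k in c})
    print(n,c.keys(),c['pose'].round(3).tolist())
E
```

```text
{'time': 0.0, 'q': array([-1.78467944e-01,  5.28458371e-01,  1.43390700e+00, -2.66952140e-05,
        1.18136687e+00, -1.78498464e-01]), 'qd': array([ 0.00093959, -0.0011112 , -0.00111816,  0.00037197, -0.00025407,
       -0.00022465]), 'effort': array([-5.45745443e-04, -4.40045428e+01, -1.76593530e+01,  6.32597599e-02,
        5.83207863e-02, -1.53719384e-04]), 'position': array([6.24271484e-01, 1.73247826e-04, 2.21574915e-01]), 'orientation': array([-2.22016311e+00, -2.22025343e+00,  1.94759206e-03]), 'wrist_force': array([ 0.52106889, -0.55806125,  0.34656173]), 'torque': array([0.01336999, 0.01822876, 0.03128596]), 'gripper_width': 0.08706627210663949}
scene dict_keys(['pixels', 'range_z', 'camera_matrix', 'pose']) [[0.791, 0.294, -0.536, 0.159], [-0.612, 0.389, -0.689, -0.504], [0.006, 0.873, 0.488, 0.558], [0.0, 0.0, 0.0, 1.0]]
side dict_keys(['pixels', 'range_z', 'camera_matrix', 'pose']) [[-0.356, -0.785, 0.508, 1.147], [0.935, -0.293, 0.203, 0.301], [-0.011, 0.547, 0.837, 0.995], [0.0, 0.0, 0.0, 1.0]]
wrist dict_keys(['pixels', 'range_z', 'camera_matrix', 'mount', 'pose']) [[1.0, 0.001, 0.002, 0.624], [-0.001, 0.959, 0.284, 0.077], [-0.002, -0.284, 0.959, 0.385], [0.0, 0.0, 0.0, 1.0]]
```

View pics/scene0.png

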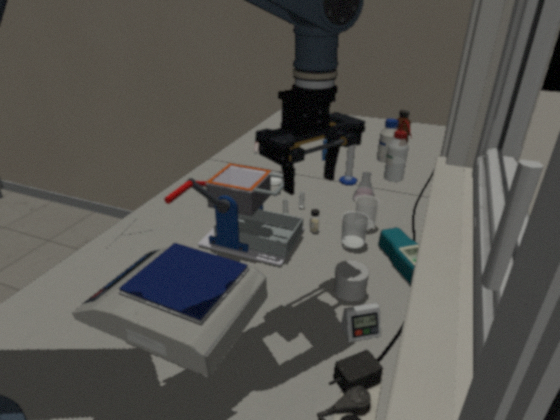

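View pics/side0.png

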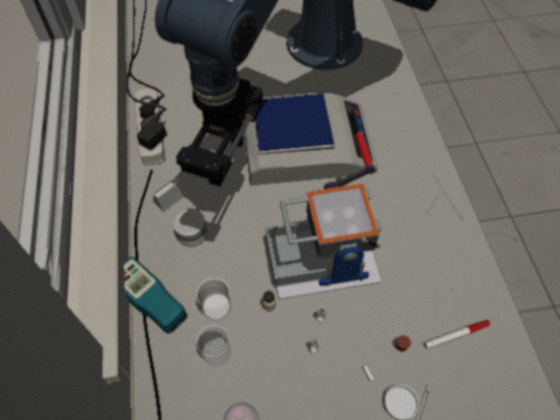

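View pics/wrist0.png

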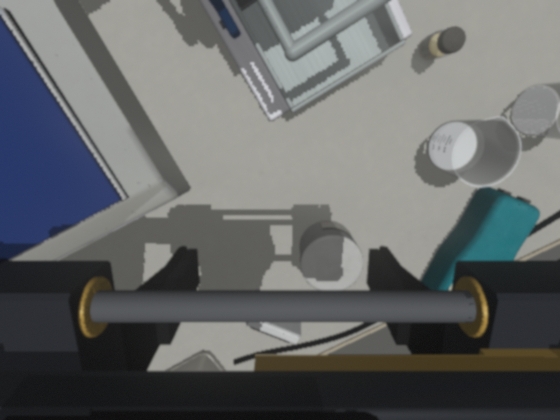

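Run:
```python
from h import *
for n in ['scene','side']:
    c=dict(np.load(f'pics/{n}0.npz')); P=pts(c); hsv=cv2.cvtColor(c['pixels'],cv2.COLOR_RGB2HSV)
    H,S,V=[hsv[...,i].astype(int) for i in range(3)]
    for nm,m in {'orange':(H>6)&(H<20)&(S>140)&(V>100),'red':((H<5)|(H>175))&(S>150)&(V>80),'blue':(H>100)&(H<125)&(S>150)}.items():
        k,l,st,ce=cv2.connectedComponentsWithStats(m.astype('uint8'))
        for i in range(1,k):
            if st[i,4]<60: continue
            q=P[(l==i)&(c['range_z']>0)]
            print(n,nm,st[i],ce[i].round(),'med',np.median(q,0).round(3),'min',np.percentile(q,3,axis=0).round(3),'max',np.percentile(q,97,axis=0).round(3))
            rect=cv2.minAreaRect(q[:,:2].astype('float32')); print('   rectXY',rect)
```

```text
scene orange [208 164  23  21  61] [217. 176.] med [0.563 0.248 0.162] min [0.543 0.209 0.161] max [0.627 0.285 0.163]
   rectXY ((0.5841410160064697, 0.2583901584148407), (0.11147693544626236, 0.03285917267203331), 48.6589469909668)
scene orange [235 170  35  20  67] [256. 181.] med [0.622 0.171 0.162] min [0.58  0.15  0.161] max [0.68  0.206 0.163]
   rectXY ((0.633688747882843, 0.17798162996768951), (0.11255059391260147, 0.03317161649465561), 17.115859985351562)
scene red [166 181  26  22 164] [178. 191.] med [0.462 0.213 0.173] min [0.43  0.194 0.168] max [0.5   0.236 0.176]
   rectXY ((0.46695688366889954, 0.21714311838150024), (0.08494482934474945, 0.01116266380995512), 30.47886848449707)
scene blue [387 120  10   7  63] [391. 123.] med [1.259 0.308 0.137] min [1.25  0.296 0.128] max [1.275 0.321 0.144]
   rectXY ((1.26334547996521, 0.308641254901886), (0.026115354150533676, 0.02886504866182804), 14.199386596679688)
scene blue [211 196  36  54 823] [228. 227.] med [0.555 0.179 0.063] min [0.539 0.155 0.019] max [0.569 0.206 0.138]
   rectXY ((0.5489221215248108, 0.1799517422914
[... 793 characters left out ...]
[469 321  20  11 113] [478. 326.] med [0.673 0.522 0.015] min [0.658 0.508 0.01 ] max [0.686 0.539 0.019]
   rectXY ((0.6718285083770752, 0.5238416790962219), (0.010664647445082664, 0.04261806607246399), 37.40376281738281)
side blue [ 256   95   76   54 3317] [293. 122.] med [0.39  0.045 0.105] min [ 0.312 -0.027  0.101] max [0.464 0.122 0.108]
   rectXY ((0.42370396852493286, 0.057771988213062286), (0.23317033052444458, 0.16266392171382904), 26.52652359008789)
side blue [321 248  46  36 751] [346. 267.] med [0.676 0.255 0.072] min [0.655 0.224 0.024] max [0.692 0.286 0.143]
   rectXY ((0.6719985008239746, 0.25506722927093506), (0.010891204699873924, 0.09114094078540802), 31.704038619995117)
```

```bash
python3 -m creep '{"dp":[[0,0,0],[0,0,0],[0,0,0],[0,0,0],[0,0,0],[0,0,0],[0,0,0],[0,0,0],[0,0,0],[0,0,0]],"angular":[[0,0,-1],[0,0,-1],[0,0,-1],[0,0,-1],[0,0,-1],[0,0,-1],[0,0,-1],[0,0,-1],[0,0,-1],[0,0,-1]]}' 0.13
```

```text
time: 0.98
position: [0.6246, 0.0001, 0.2221]
orientation: [-1.322, -2.849, 0.0]
wrist_force: [0.4, 0.4, 0.7]
gripper_width: 0.0388
```

Run:
```python
from h import *
C=np.array([.6135,.2205]);a=np.deg2rad(30.6);ys=-np.array([np.cos(a),np.sin(a)]);xs=np.array([ys[1],-ys[0]])
for n in ['scene','side','wrist']:
    c=dict(np.load(f'pics/{n}0.npz')); P=pts(c); d=P[...,:2]-C; X=d@xs;Y=d@ys;Z=P[...,2]
    m=(c['range_z']>0)&(Z>.14)&(Z<.18)&(abs(Y)<.06)&(X<-.075)&(X>-.14)
    q=np.stack([X[m],Y[m],Z[m]],-1); print(n,len(q))
    b=q[(abs(q[:,1])<.035)]
    if len(b)>5: print(np.percentile(b,[3,50,97],axis=0).round(4)); print('Y',np.percentile(q[:,1],[1,99]))
    m=(c['range_z']>0)&(Z>.14)&(Z<.18)&(abs(Y)<.05)&(abs(X)<.07); q=np.stack([X[m],Y[m],Z[m]],-1)
    if len(q):print('lid',np.percentile(q,[1,50,99],axis=0).round(4))
```

```text
scene 133
[[-0.1096 -0.0024  0.1557]
 [-0.1066  0.0172  0.1604]
 [-0.1013  0.0322  0.1625]]
Y [-0.0425533   0.04723907]
lid [[-0.0658 -0.0494  0.1414]
 [-0.0105  0.      0.1594]
 [ 0.0524  0.0492  0.1631]]
side 352
[[-0.1075 -0.0335  0.158 ]
 [-0.1034 -0.0003  0.162 ]
 [-0.0984  0.0338  0.1652]]
Y [-0.04489523  0.04695391]
lid [[-0.0639 -0.0491  0.1557]
 [-0.0007 -0.0013  0.1609]
 [ 0.0593  0.0491  0.1654]]
wrist 2472
[[-0.1085 -0.0124  0.159 ]
 [-0.1046  0.0115  0.1621]
 [-0.0993  0.0335  0.164 ]]
Y [-0.01424778  0.0469536 ]
lid [[-0.0698  0.0467  0.1579]
 [-0.0697  0.0467  0.1588]
 [-0.0697  0.0468  0.1597]]
```

```bash
python3 -m creep '{"dp":[[0,0,0],[0,0,0],[0,0,0],[0,0,0],[0,0,0],[0,0,0],[0,0,0],[0,0,0],[0,0,0],[0,0,0]],"angular":[[0,0,-1],[0,0,-1],[0,0,-1],[0,0,-1],[0,0,-1],[0,0,-1],[0,0,-1],[0,0,-1],[0,0,-1],[0,0,-1]]}' &&  python3 -m creep '{"dp":[[0,0,0],[0,0,0],[0,0,0],[0,0,0],[0,0,0],[0,0,0],[0,0,0],[0,0,0],[0,0,0],[0,0,0]],"angular":[[0,0,-1],[0,0,-1],[0,0,-1],[0,0,-1],[0,0,-1],[0,0,-1],[0,0,-1],[0,0,-1],[0,0,-1],[0,0,-1]]}' && python3 -m creep '{"dp":[[-0.6,0.5,0],[-0.6,0.5,0],[-0.6,0.5,0],[-0.6,0.5,0],[-0.6,0.5,0],[-0.6,0.5,0],[-0.6,0.5,0],[-0.6,0.5,0],[-0.33,0.55,0],[0,0,0]],"angular":[[0,0,-0.15],[0,0,0],[0,0,0],[0,0,0],[0,0,0],[0,0,0],[0,0,0],[0,0,0],[0,0,0],[0,0,0]]}'
python3 - <<'E'
from h import *
snap('wrist','w1.png');snap('side','s1.png');snap('scene','c1.png')
E
```

```text
time: 1.82
position: [0.6247, 0.0001, 0.2221]
orientation: [-0.268, -3.129, -0.0]
wrist_force: [0.8, -0.3, -0.3]
gripper_width: 0.0376
time: 2.65
position: [0.6247, 0.0001, 0.2221]
orientation: [0.818, -3.032, -0.001]
wrist_force: [0.1, 0.6, 0.3]
gripper_width: 0.0382
time: 3.48
position: [0.667, 0.1338, 0.2223]
orientation: [-0.833, 3.029, 0.002]
wrist_force: [-0.3, 0.5, -0.5]
gripper_width: 0.038
```

View pics/w1.png

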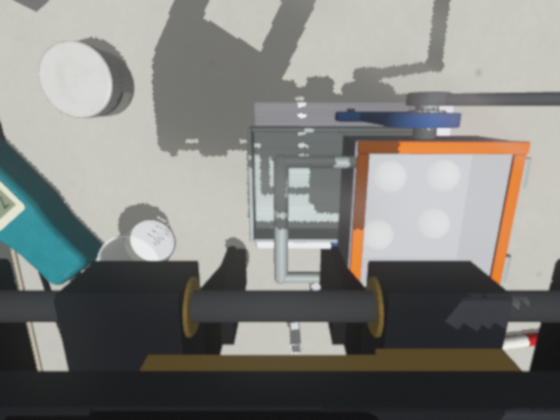

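View pics/s1.png

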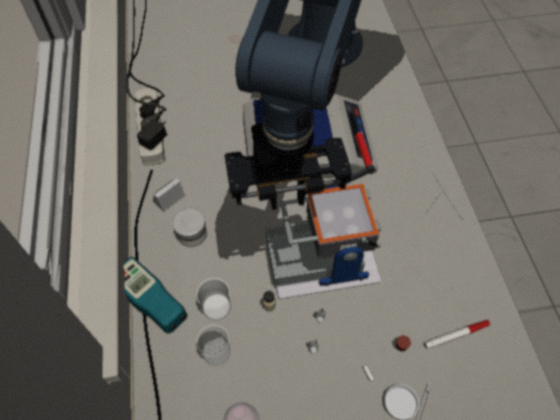

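View pics/c1.png

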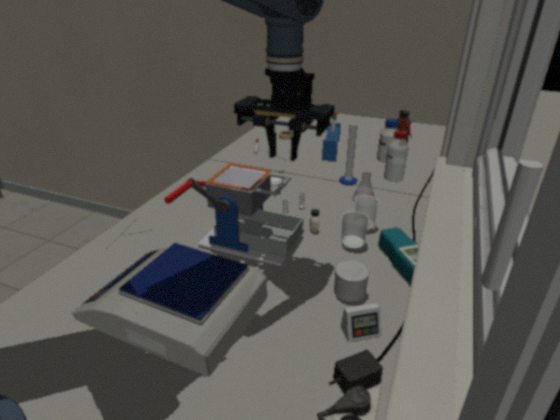

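Run:
```python
from h import *
c=snap('wrist','w2.png'); P=pts(c); s=ctrl.sense()
Rm=R.from_rotvec(s['orientation']).as_matrix()
T=(P-s['position'])@Rm; Z=P[...,2]
u,v=np.meshgrid(range(560),range(420))
m=(c['range_z']>0)&(Z>.15)&(Z<.17)&(u>265)&(u<300)&(v>175)&(v<265)
print(m.sum(),np.percentile(T[m],[2,50,98],axis=0).round(4),np.percentile(Z[m],98))
m=(c['range_z']>0)&(Z>.15)&(Z<.17)&(u>265)&(u<300)&(v>100)&(v<300)
print(m.sum(),np.percentile(T[m],[0,1,50,98,100],axis=0).round(4),np.percentile(Z[m],98))
```

```text
1270 [[-0.0263 -0.0037  0.0586]
 [ 0.0064  0.0012  0.0603]
 [ 0.035   0.0059  0.0634]] 0.16388565406710648
1985 [[-0.0448 -0.0038  0.0579]
 [-0.0429 -0.0037  0.0585]
 [ 0.0057  0.0012  0.0605]
 [ 0.0464  0.0099  0.0636]
 [ 0.0481  0.0115  0.0665]] 0.16381785165356444
```

```bash
python3 -m creep '{"dp":[[0,0,0.6],[0,0,0.6],[0,0,0.6],[0,0,0.6],[0,0,0.5],[0,0,0.5],[0,0,0.4],[0,0,0.35],[0,0,0],[0,0,0]],"angular":[[0,0,0],[0,0,0],[0,0,0],[0,0,0],[0,0,0],[0,0,0],[0,0,0],[0,0,0],[0,0,0],[0,0,0]]}'
python3 - <<'E'
from h import *
print(ctrl.sense()['wrist_force']);snap('side','s3.png');snap('wrist','w3.png')
E
```

```text
time: 4.52
position: [0.667, 0.1306, 0.1391]
orientation: [0.829, -3.03, -0.0]
wrist_force: [-0.6, 0.1, -0.1]
gripper_width: 0.0376
[-0.63417761  0.13804996 -0.10906871]
```

View pics/s3.png

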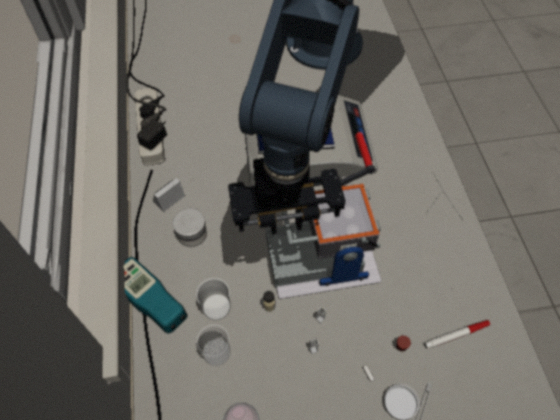

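View pics/w3.png

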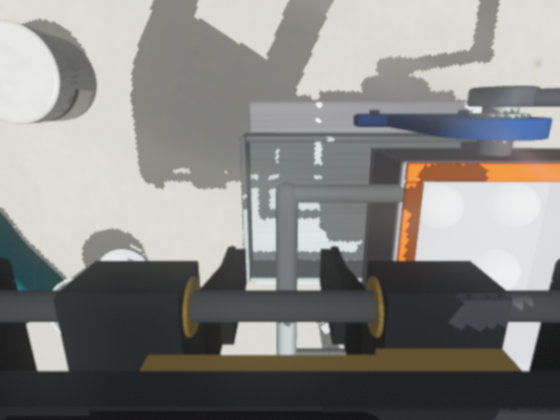

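```bash
python3 -m creep '{"dp":[[0,0,0],[0,0,0],[0,0,0],[0,0,0],[0,0,0],[0,0,0],[0,0,0],[0,0,0],[0,0,0],[0,0,0]],"angular":[[0,0,0],[0,0,0],[0,0,0],[0,0,0],[0,0,0],[0,0,0],[0,0,0],[0,0,0],[0,0,0],[0,0,0]]}' 1
python3 - <<'E'
import numpy as np
a=.028+np.linspace(0,1.77,21)
print(np.c_[8*(np.cos(a[:-1])-np.cos(a[1:])),-8*np.diff(np.sin(a))].round(2).tolist())
E
```

```text
time: 5.45
position: [0.6664, 0.1317, 0.1394]
orientation: [0.829, -3.029, -0.003]
wrist_force: [-1.8, 4.8, 1.2]
gripper_width: 0.0092
[[0.05, -0.71], [0.11, -0.7], [0.17, -0.69], [0.23, -0.67], [0.29, -0.64], [0.35, -0.62], [0.4, -0.58], [0.45, -0.55], [0.5, -0.5], [0.54, -0.46], [0.58, -0.41], [0.61, -0.35], [0.64, -0.3], [0.67, -0.24], [0.68, -0.18], [0.7, -0.12], [0.71, -0.06], [0.71, 0.0], [0.7, 0.07], [0.7, 0.13]]
```

```bash
python3 -m creep '{"dp":[[0,0.11,-0.71],[0,0.16,-0.7],[0,0.17,-0.69],[0,0.23,-0.67],[0,0.29,-0.64],[0,0.35,-0.62],[0,0.4,-0.58],[0,0.45,-0.55],[0,0.5,-0.5],[0,0.54,-0.46]],"angular":[[0,0,0],[0,0,0],[0,0,0],[0,0,0],[0,0,0],[0,0,0],[0,0,0],[0,0,0],[0,0,0],[0,0,0]]}'
python3 - <<'E'
from h import *
print(ctrl.sense()['wrist_force']);snap('side','s4.png');snap('scene','c4.png')
E
```

```text
time: 6.28
position: [0.6355, 0.1844, 0.2647]
orientation: [-0.828, 3.027, -0.007]
wrist_force: [2.5, -6.6, 2.2]
gripper_width: 0.0088
[ 2.48838267 -6.56697133  2.17392251]
```

View pics/s4.png

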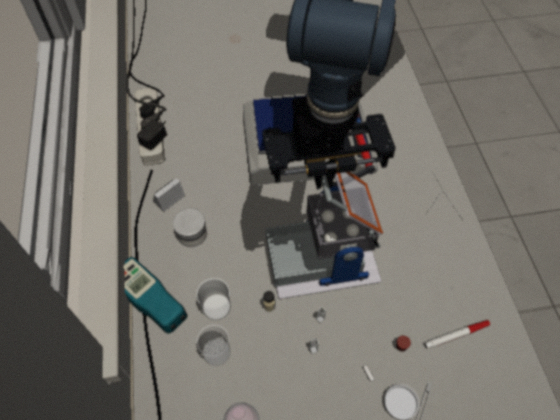

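View pics/c4.png

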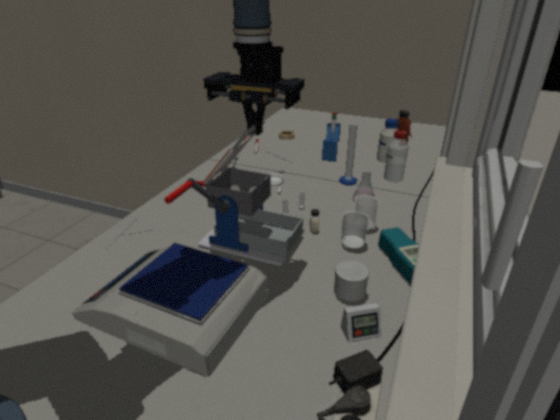

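```bash
python3 -m creep '{"dp":[[0,0.58,-0.41],[0,0.61,-0.35],[0,0.64,-0.3],[0,0.67,-0.24],[0,0.68,-0.18],[0,0.7,-0.12],[0,0.71,-0.06],[0,0.71,0],[0,0.7,0.07],[0,0.7,0.13]],"angular":[[0,0,0],[0,0,0],[0,0,0],[0,0,0],[0,0,0],[0,0,0],[0,0,0],[0,0,0],[0,0,0],[0,0,0]]}'
python3 - <<'E'
from h import *
print(ctrl.sense()['wrist_force']);snap('side','s5.png');snap('scene','c5.png')
E
```

```text
time: 7.22
position: [0.5654, 0.3028, 0.291]
orientation: [-0.829, 3.03, 0.002]
wrist_force: [3.1, -0.4, 0.4]
gripper_width: 0.0084
[ 3.14383432 -0.4138917   0.40567071]
```

View pics/s5.png

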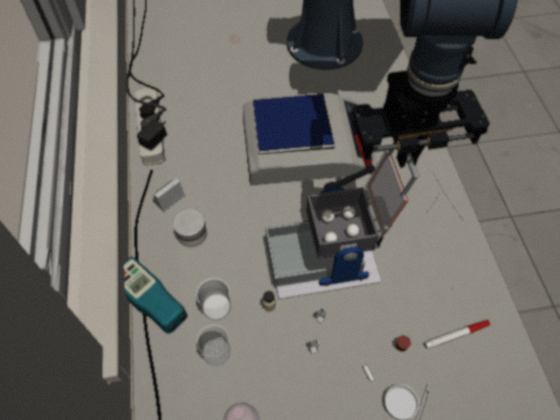

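View pics/c5.png

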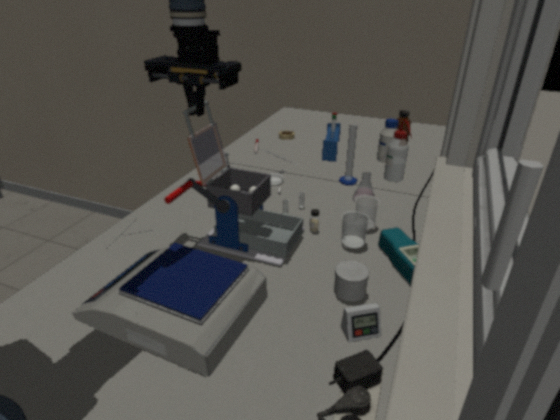

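```bash
python3 -m creep '{"dp":[[0,0,0],[0,0,0],[0,0,0],[0,0,0],[0,0,-0.6],[0,0,-0.8],[0,0,-0.8],[0,0,-0.8],[0,0,0],[0,0,0]],"angular":[[0,0,0],[0,0,0],[0,0,0],[0,0,0],[0,0,0],[0,0,0],[0,0,0],[0,0,0],[0,0,0],[0,0,0]]}' -0.4
python3 - <<'E'
from h import *
print(ctrl.sense()['wrist_force']);c=snap('side','s6.png');snap('scene','c6.png')
P=pts(c)
C=np.array([.6135,.2205]);a=np.deg2rad(30.6);ys=-np.array([np.cos(a),np.sin(a)]);xs=np.array([ys[1],-ys[0]])
d=P[...,:2]-C;X=d@xs;Y=d@ys;Z=P[...,2]
m=(X>.06)&(X<.2)&(abs(Y)<.045)&(Z>.17)&(Z<.32)
q=np.c_[X[m],Z[m]];print(len(q),np.percentile(q,[1,50,99],axis=0),np.arctan2(q[:,1]-.156,.0555-q[:,0])[q[:,1]>.2].mean())
E
```

```text
time: 8.15
position: [0.5667, 0.3004, 0.3514]
orientation: [-0.827, 3.03, -0.0]
wrist_force: [-0.2, -0.2, -0.5]
gripper_width: 0.0595
[-0.16367939 -0.17022291 -0.51003166]
2451 [[0.07169596 0.17093193]
 [0.10691211 0.21845861]
 [0.15749396 0.28654854]] 2.248460694431812
```

View pics/s6.png

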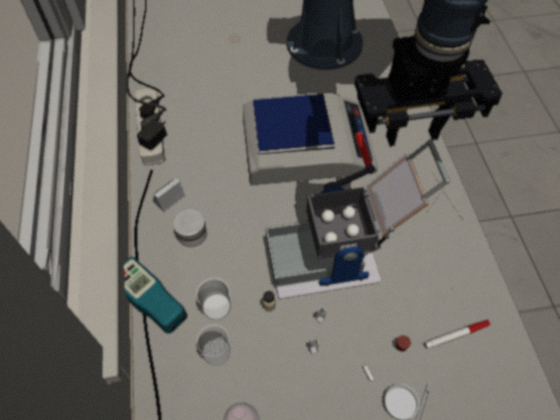

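View pics/c6.png

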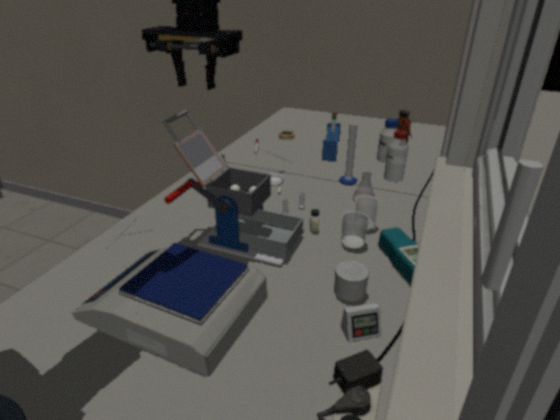

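```bash
python3 -m creep '{"dp":[[0.9,-0.1,0],[0.9,-0.1,0],[0.9,-0.1,0],[0.9,-0.1,0],[0.9,-0.1,0],[0.9,-0.1,0],[0.9,-0.1,0],[0.8,-0.1,0],[0.3,-0.15,0],[0,0,0]],"angular":[[0,0,0],[0,0,0],[0,0,0],[0,0,0],[0,0,0],[0,0,0],[0,0,0],[0,0,0],[0,0,0],[0,0,0]]}' && python3 -m creep '{"dp":[[0,0,0.9],[0,0,0.9],[0,0,0.9],[0,0,0.9],[0,0,0.9],[0,0,0.5],[0,0,0],[0,0,0],[0,0,0],[0,0,0]],"angular":[[0,0,0],[0,0,0],[0,0,0],[0,0,0],[0,0,0],[0,0,0],[0,0,0],[0,0,0],[0,0,0],[0,0,0]]}'
python3 - <<'E'
from h import *
s=ctrl.sense();c=snap('wrist','w7.png');snap('side','s7.png')
P=pts(c);hsv=cv2.cvtColor(c['pixels'],cv2.COLOR_RGB2HSV);H,S,V=[hsv[...,i].astype(int) for i in range(3)]
m=((H<5)|(H>175))&(S>140)&(V>60)&(c['range_z']>0)&(P[...,2]>.14)&(P[...,2]<.19)
T=(P-s['position'])@R.from_rotvec(s['orientation']).as_matrix()
print(s['position'],m.sum(),np.percentile(T[m],[2,50,98],axis=0).round(4),np.percentile(P[m][:,2],[50,95]))
E
```

```text
time: 9.08
position: [0.4473, 0.2083, 0.3504]
orientation: [0.827, -3.028, 0.0]
wrist_force: [-0.5, -0.3, -0.7]
gripper_width: 0.0604
time: 9.92
position: [0.4496, 0.2095, 0.2519]
orientation: [-0.829, 3.028, -0.0]
wrist_force: [-0.0, 0.4, 0.2]
gripper_width: 0.0609
[0.44960368 0.20954948 0.25192952] 1499 [[-0.0554 -0.006   0.0748]
 [-0.0225  0.0009  0.0766]
 [ 0.0135  0.0077  0.0807]] [0.17540877 0.17690317]
```

View pics/w7.png

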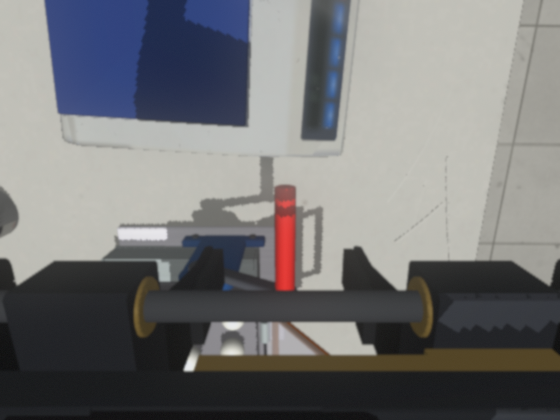

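View pics/s7.png

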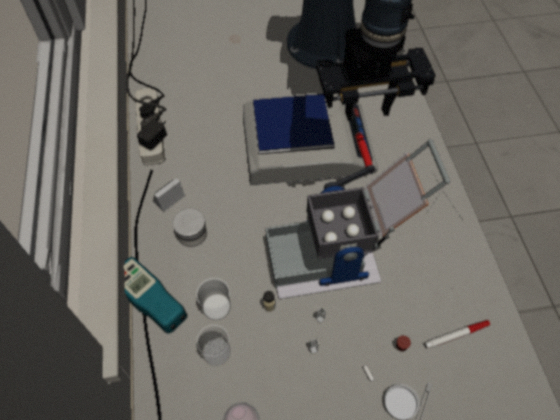

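```bash
python3 -m creep '{"dp":[[0,0.05,0.8],[0,0,0.8],[0,0,0.8],[0,0,0.8],[0,0,0.7],[0,0,0.6],[0,0,0.6],[0,0,0],[0,0,0],[0,0,0]],"angular":[[0,0,0],[0,0,0],[0,0,0],[0,0,0],[0,0,0],[0,0,0],[0,0,0],[0,0,0],[0,0,0],[0,0,0]]}' && python3 -m creep '{"dp":[[0,0,0],[0,0,0],[0,0,0],[0,0,0],[0,0,0],[0,0,0],[0,0,0],[0,0,0],[0,0,0],[0,0,0]],"angular":[[0,0,0],[0,0,0],[0,0,0],[0,0,0],[0,0,0],[0,0,0],[0,0,0],[0,0,0],[0,0,0],[0,0,0]]}' 1
python3 - <<'E'
import numpy as np
a=np.pi/3-np.linspace(0,2.04,31)
print(np.c_[4.25*np.diff(np.sin(a)),-4.25*np.diff(np.cos(a))].round(2).tolist())
E
```

```text
time: 10.85
position: [0.4488, 0.2103, 0.15]
orientation: [-0.829, 3.029, -0.0]
wrist_force: [-0.4, 0.7, 0.2]
gripper_width: 0.0608
time: 11.68
position: [0.448, 0.2103, 0.1491]
orientation: [0.829, -3.03, -0.001]
wrist_force: [-0.8, 0.7, 0.1]
gripper_width: 0.0152
[[-0.15, -0.25], [-0.17, -0.23], [-0.18, -0.22], [-0.2, -0.21], [-0.21, -0.2], [-0.23, -0.18], [-0.24, -0.16], [-0.25, -0.15], [-0.26, -0.13], [-0.27, -0.11], [-0.27, -0.09], [-0.28, -0.08], [-0.28, -0.06], [-0.29, -0.04], [-0.29, -0.02], [-0.29, 0.0], [-0.29, 0.02], [-0.29, 0.04], [-0.28, 0.06], [-0.28, 0.08], [-0.27, 0.1], [-0.26, 0.12], [-0.26, 0.13], [-0.25, 0.15], [-0.24, 0.17], [-0.22, 0.18], [-0.21, 0.2], [-0.2, 0.21], [-0.18, 0.22], [-0.17, 0.24]]
```

```bash
python3 -m creep '{"dp":[[0,-0.15,-0.25],[0,-0.17,-0.23],[0,-0.18,-0.22],[0,-0.2,-0.21],[0,-0.21,-0.2],[0,-0.23,-0.18],[0,-0.24,-0.16],[0,-0.25,-0.15],[0,-0.26,-0.13],[0,-0.27,-0.11]],"angular":[[0,0,0],[0,0,0],[0,0,0],[0,0,0],[0,0,0],[0,0,0],[0,0,0],[0,0,0],[0,0,0],[0,0,0]]}'
python3 - <<'E'
from h import *
print(ctrl.sense()['wrist_force']);snap('side','s8.png');snap('scene','c8.png')
E
```

```text
time: 12.52
position: [0.4678, 0.1763, 0.188]
orientation: [0.825, -3.029, -0.013]
wrist_force: [-8.8, 11.8, 14.4]
gripper_width: 0.0152
[-8.7973637  11.7956326  14.41443679]
```

View pics/s8.png

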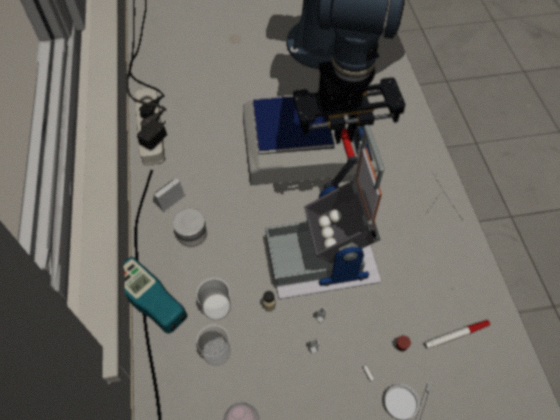

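View pics/c8.png

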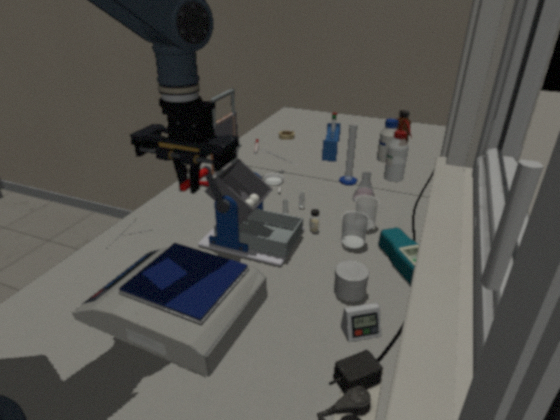

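```bash
python3 -m creep '{"dp":[[0,0,0],[0,0,0],[0,0,0],[0,0,0],[0,0,0],[0,0,0],[0,0,0],[0,0,0],[0,0,0],[0,0,0]],"angular":[[0,0,0],[0,0,0],[0,0,0],[0,0,0],[0,0,0],[0,0,0],[0,0,0],[0,0,0],[0,0,0],[0,0,0]]}'
```

```text
time: 13.45
position: [0.4684, 0.1752, 0.1884]
orientation: [0.827, -3.03, -0.008]
wrist_force: [-5.9, 8.3, 14.7]
gripper_width: 0.0152
```

```bash
python3 -m creep '{"dp":[[0,0,-0.1],[0,0,0],[0,0,0],[0,0,0],[0,0,0],[0,0,0],[0,0,0],[0,0,0],[0,0,0],[0,0,0]],"angular":[[0,0,0],[0,0,0],[0,0,0],[0,0,0],[0,0,0],[0,0,0],[0,0,0],[0,0,0],[0,0,0],[0,0,0]]}'
python3 - <<'E'
from h import *
c=snap('side','s9.png');P=pts(c)
C=np.array([.6135,.2205]);a=np.deg2rad(30.6);ys=-np.array([np.cos(a),np.sin(a)]);xs=np.array([ys[1],-ys[0]])
d=P[...,:2]-C;X=d@xs;Y=d@ys;Z=P[...,2]
hsv=cv2.cvtColor(c['pixels'],cv2.COLOR_RGB2HSV);H,S,V=[hsv[...,i].astype(int) for i in range(3)]
m=((H<5)|(H>175))&(S>140)&(V>60)&(Z>.15)&(Y>.07)
print(m.sum(),np.percentile(np.c_[X[m],Y[m],Z[m]],[5,50,95],axis=0).round(4))
E
```

```text
time: 14.28
position: [0.4689, 0.1742, 0.1891]
orientation: [0.827, -3.03, -0.006]
wrist_force: [-4.0, 6.5, 4.5]
gripper_width: 0.0151
177 [[0.0273 0.0903 0.2075]
 [0.0321 0.1171 0.2121]
 [0.038  0.1464 0.2145]]
```

```bash
python3 -m creep '{"dp":[[0,-0.27,-0.1],[0,-0.28,-0.09],[0,-0.28,-0.07],[0,-0.29,-0.05],[0,-0.29,-0.03],[0,-0.29,-0.01],[0,-0.29,0.01],[0,-0.29,0.03],[0,-0.28,0.05],[0,-0.28,0.07]],"angular":[[0,0,0],[0,0,0],[0,0,0],[0,0,0],[0,0,0],[0,0,0],[0,0,0],[0,0,0],[0,0,0],[0,0,0]]}'
python3 - <<'E'
from h import *
snap('side','s10.png');snap('scene','c10.png')
E
```

```text
time: 15.17
position: [0.497, 0.1248, 0.1925]
orientation: [0.827, -3.027, -0.005]
wrist_force: [-4.3, 3.7, 5.7]
gripper_width: 0.015
```

View pics/s10.png

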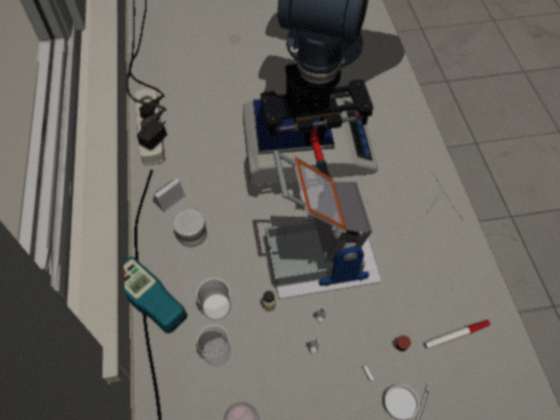

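View pics/c10.png

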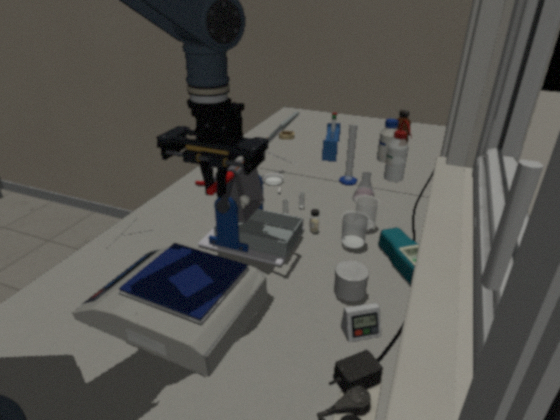

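```bash
python3 -m creep '{"dp":[[0,-0.14,0.04],[0,-0.14,0.05],[0,-0.14,0.05],[0,-0.13,0.06],[0,-0.13,0.06],[0,-0.13,0.07],[0,-0.13,0.07],[0,-0.12,0.07],[0,-0.12,0.08],[0,-0.12,0.08]],"angular":[[0,0,0],[0,0,0],[0,0,0],[0,0,0],[0,0,0],[0,0,0],[0,0,0],[0,0,0],[0,0,0],[0,0,0]]}'
python3 - <<'E'
from h import *
snap('side','s11.png');snap('scene','c11.png')
E
```

```text
time: 16.1
position: [0.5103, 0.1019, 0.1792]
orientation: [0.828, -3.027, -0.002]
wrist_force: [-3.9, 1.4, 3.4]
gripper_width: 0.015
```

View pics/s11.png

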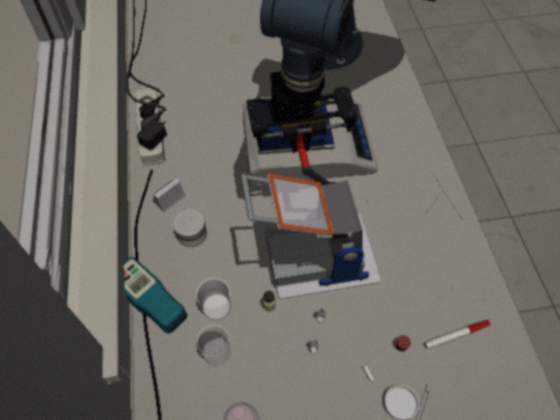

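View pics/c11.png

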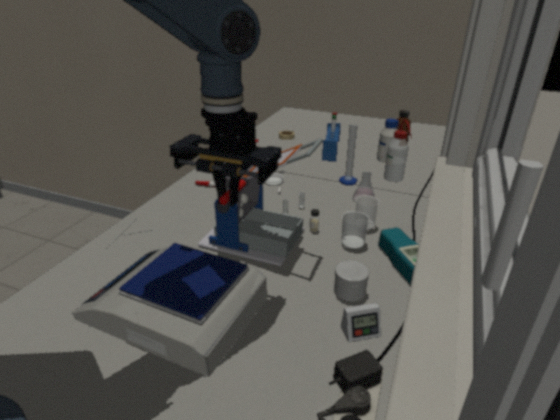

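```bash
python3 -m creep '{"dp":[[0,-0.11,0.09],[0,-0.11,0.09],[0,-0.11,0.1],[0,-0.1,0.1],[0,-0.1,0.1],[0,-0.1,0.11],[0,-0.09,0.11],[0,-0.09,0.11],[0,-0.09,0.12],[0,-0.08,0.12]],"angular":[[0,0,0],[0,0,0],[0,0,0],[0,0,0],[0,0,0],[0,0,0],[0,0,0],[0,0,0],[0,0,0],[0,0,0]]}' && python3 -m creep '{"dp":[[0,0,0],[0,0,0],[0,0,0],[0,0,0],[0,0,0],[0,0,0],[0,0,0],[0,0,0],[0,0,0],[0,0,0]],"angular":[[0,0,0],[0,0,0],[0,0,0],[0,0,0],[0,0,0],[0,0,0],[0,0,0],[0,0,0],[0,0,0],[0,0,0]]}'
python3 - <<'E'
from h import *
snap('side','s12.png');snap('scene','c12.png')
E
```

```text
time: 17.03
position: [0.5204, 0.0849, 0.1579]
orientation: [0.828, -3.026, -0.002]
wrist_force: [-5.6, 1.5, 3.3]
gripper_width: 0.0151
time: 17.87
position: [0.5206, 0.0847, 0.1575]
orientation: [0.829, -3.026, -0.001]
wrist_force: [-5.0, 1.1, -0.4]
gripper_width: 0.0151
```

View pics/s12.png

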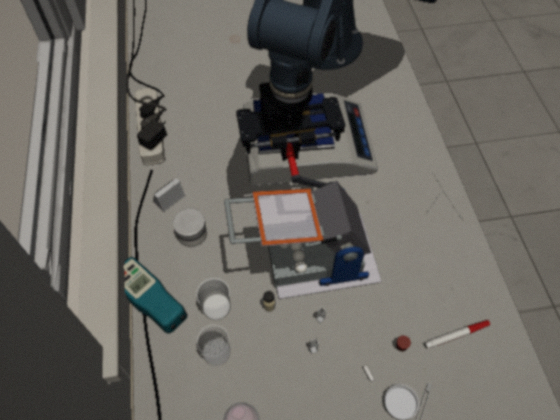

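View pics/c12.png

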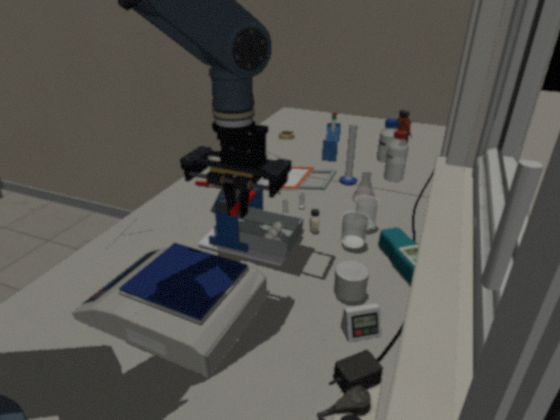

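Run:
```python
from h import *
a=cv2.imread('pics/s12.png')[190:310,215:385];b=cv2.imread('pics/c12.png')[160:280,195:365]
cv2.imwrite('pics/z12.png',cv2.resize(np.hstack([a,b]),None,fx=2.3,fy=2.3,interpolation=2))
```

```text
(no output)
```

View pics/z12.png

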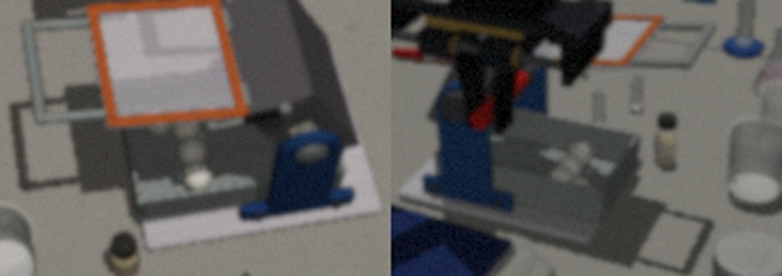

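```bash
python3 -m creep '{"dp":[[0,0,0],[0,0,0],[0,0,0],[0,0,0],[0,0,0],[0,0,-0.4],[0,0,-0.6],[0,0,-0.8],[0,0,-0.8],[0,0,-0.8]],"angular":[[0,0,0],[0,0,0],[0,0,0],[0,0,0],[0,0,0],[0,0,0],[0,0,0],[0,0,0],[0,0,0],[0,0,0]]}' -0.4 && python3 -m creep '{"dp":[[0,-0.8,-0.5],[0,-0.8,-0.5],[0,-0.8,-0.5],[0,-0.8,-0.5],[0,-0.8,0],[0,-0.8,0],[0,-0.8,0],[0,0,0],[0,0,0],[0,0,0]],"angular":[[0,0,0],[0,0,0],[0,0,0],[0,0,0],[0,0,0],[0,0,0],[0,0,0],[0,0,0],[0,0,0],[0,0,0]]}'
python3 - <<'E'
from h import *
snap('wrist','w13.png');snap('side','s13.png');snap('scene','c13.png')
a=cv2.imread('pics/s13.png')[190:310,215:385];b=cv2.imread('pics/c13.png')[160:280,195:365]
cv2.imwrite('pics/z13.png',cv2.resize(np.hstack([a,b]),None,fx=2.3,fy=2.3,interpolation=2))
E
```

```text
time: 18.8
position: [0.5225, 0.0847, 0.2275]
orientation: [-0.829, 3.029, -0.001]
wrist_force: [0.0, 0.6, -0.1]
gripper_width: 0.06
time: 19.63
position: [0.5785, -0.0113, 0.2652]
orientation: [0.828, -3.028, -0.002]
wrist_force: [-0.1, -0.1, 0.5]
gripper_width: 0.0611
```

View pics/z13.png

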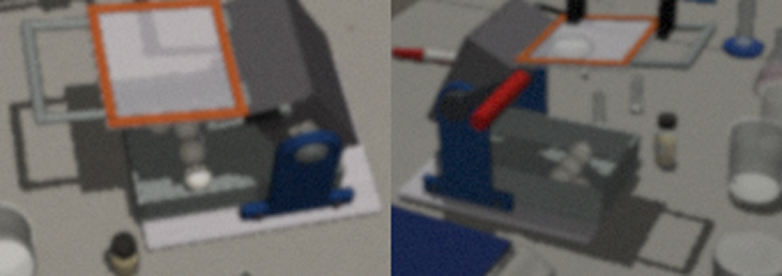

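View pics/w13.png

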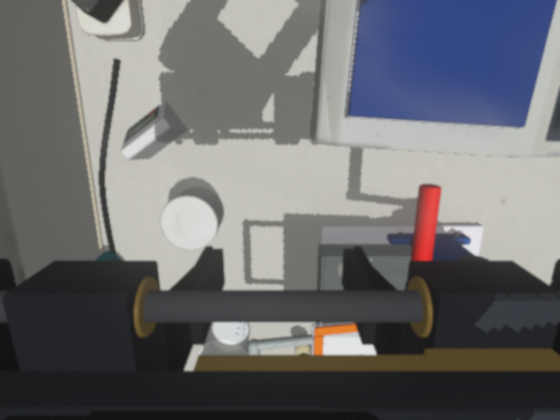

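View pics/c13.png

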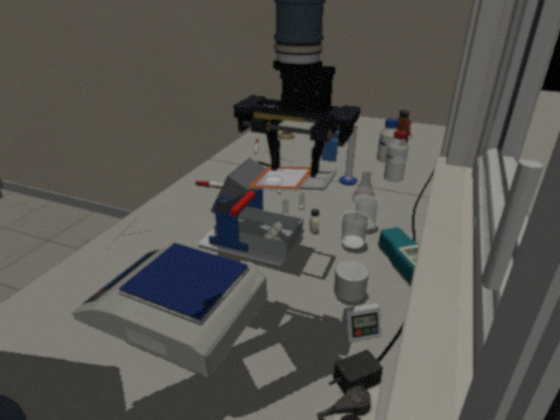

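Run:
```python
from h import *
def z(f,r,c,n):
    a=cv2.imread('pics/'+f)[r[0]:r[1],c[0]:c[1]];return cv2.resize(cv2.convertScaleAbs(a,alpha=1.6),(n,int(n*a.shape[0]/a.shape[1])),interpolation=2)
cv2.imwrite('pics/z14.png',np.hstack([cv2.resize(z('c13.png',(200,260),(220,310),390),(390,290)),cv2.resize(z('s13.png',(235,295),(255,345),390),(390,290))]))
cv2.imwrite('pics/z15.png',z('w13.png',(220,300),(300,440),780))
c=ctrl.camera('scene');P=pts(c);s=ctrl.camera('side');Q=pts(s);w=snap('wrist','w15.png');W=pts(w)
C=np.array([.6135,.2205]);a=np.deg2rad(30.6);ys=-np.array([np.cos(a),np.sin(a)]);xs=np.array([ys[1],-ys[0]])
for nm,im,PP in(('scene',c,P),('side',s,Q),('wrist',w,W)):
    hsv=cv2.cvtColor(im['pixels'],cv2.COLOR_RGB2HSV)
    d=PP[...,:2]-C;X=d@xs;Y=d@ys;Z=PP[...,2]
    m=(im['range_z']>0)&(abs(Y)<.052)&(X<0.08)&(X>-.16)&(Z>.016)&(Z<.038)
    k,l,st,ce=cv2.connectedComponentsWithStats(m.astype('uint8'))
    for i in range(1,k):
        if st[i,4]>6:
            j=l==i;print(nm,st[i],np.c_[X[j],Y[j],Z[j]].mean(0).round(3),np.ptp(np.c_[X[j],Y[j],Z[j]],axis=0).round(3))
```

```text
scene [263 222  22  19 156] [-0.085 -0.003  0.032] [0.058 0.085 0.022]
scene [287 225  16  28 114] [-0.137 -0.     0.028] [0.002 0.103 0.022]
side [272 243  63  33 887] [-0.073 -0.007  0.021] [0.124 0.075 0.022]
side [274 260   5   4   7] [-0.125 -0.005  0.017] [0.008 0.007 0.002]
wrist [317 250   3  40  76] [-0.137  0.027  0.027] [0.    0.053 0.021]
wrist [324 258   6  10  27] [-0.125  0.033  0.017] [0.007 0.013 0.001]
wrist [324 258  19  32 222] [-0.115  0.021  0.022] [0.022 0.05  0.022]
wrist [369 258   6   7  16] [-0.067  0.036  0.017] [0.006 0.009 0.001]
wrist [381 258   9  11  25] [-0.049  0.032  0.017] [0.011 0.015 0.002]
wrist [386 258   7   3  10] [-0.044  0.038  0.016] [0.008 0.003 0.001]
wrist [376 258  29  32 145] [-0.039  0.021  0.017] [0.037 0.045 0.002]
wrist [402 258   6   6  13] [-0.023  0.036  0.016] [0.007 0.007 0.001]
wrist [374 260   5   6  15] [-0.061  0.033  0.017] [0.005 0.007 0.002]
wrist [324 267   4   5   8] [-0.127  0.023  0.017] [0.004 0.006 0.001]
wrist [392 270  15  17  74] [-0.028  0.012  0.017] [0.019 0.024 0.002]
wrist [323 283   6   7  17] [-0.126 -0.001  0.017] [0.007 0.01  0.002]
```

View pics/z14.png

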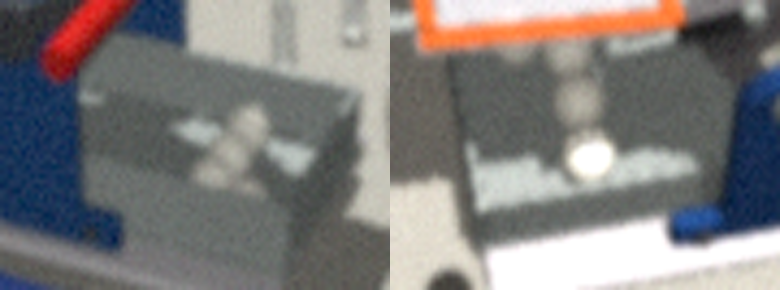

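View pics/z15.png

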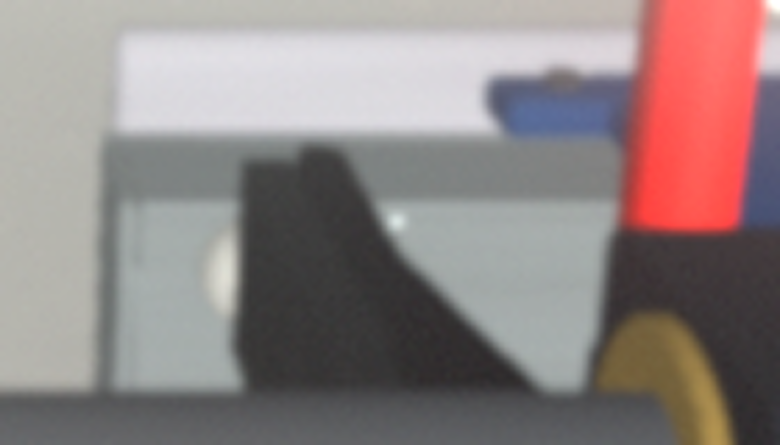

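Run:
```python
from h import *
s=ctrl.camera('side');Q=pts(s);C=np.array([.6135,.2205]);a=np.deg2rad(30.6);ys=-np.array([np.cos(a),np.sin(a)]);xs=np.array([ys[1],-ys[0]])
d=Q[...,:2]-C;X=d@xs;Z=Q[...,2];H,S,V=[x.astype(int) for x in cv2.split(cv2.cvtColor(s['pixels'],cv2.COLOR_RGB2HSV))]
m=(H>6)&(H<20)&(S>140)&(V>80)&(Z>.1)&(abs(X)<.25)
p=np.polyfit(X[m],Z[m],1);ang=np.arctan2(-p[0],-1)  # direction to -x
print(m.sum(),p,'elev of lid deg',np.degrees(np.arctan(-p[0])))
# box wall/bottom: grey plane behind lid
C0=np.load('pics/side0.npz')['pixels'];D=cv2.absdiff(C0,s['pixels']).max(2)
for n,(r,c) in {'timer':((180,210),(150,182)),'tin':((205,245),(170,212)),'beaker':((275,320),(195,233)),'vial':((288,312),(260,278))}.items(): print(n,np.mean(D[r[0]:r[1],c[0]:c[1]]).round(1))
b=cv2.imread('pics/s12.png')[235:300,255:345];print('tray change since s12',np.abs(b[:,:,::-1].astype(int)-s['pixels'][235:300,255:345]).max(2).mean())
print(ctrl.sense()['wrist_force'])
```

```text
665 [-0.21972865  0.15892088] elev of lid deg 12.392588300875442
timer 8.1
tin 30.8
beaker 2.8
vial 3.2
tray change since s12 5.607350427350427
[ 0.34598244 -0.26786573 -0.05931335]
```

Run:
```python
from h import *
r=lambda f:cv2.imread('pics/'+f)[203:248,168:215]
snap('side','s16.png')
cv2.imwrite('pics/tin.png',cv2.resize(np.hstack([r(f) for f in('side0.png','s1.png','s12.png','s16.png')]),None,fx=4,fy=4))
```

```text
(no output)
```

View pics/tin.png

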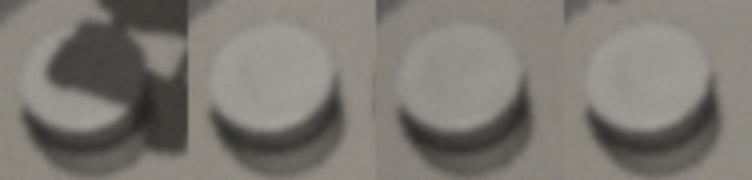

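The tin hasn't moved; the difference was only the arm's shadow on it at the start. Handing in.

```bash
python3 -c "
from station import ctrl
print(ctrl.job_done())"
```

```text
the job is handed in; nothing more can be done
None
```

I swung the lid back by its bar to about 1.8 rad and let go, and it snapped fully open. With it open I turned the crank to about 2.05 rad, released it and moved the gripper clear. I handed the job in at about 20 s; the hand-in reports no verdict.

Last checks:
- **Balls:** I counted four in the tray in the zoomed scene and side views. Three lie in a row and the fourth is partly hidden behind the tray wall and under the lid. They had not moved between the pictures at about 17.9 s and 19.6 s or later. My automatic depth check did not separate the balls, so the count rests on the pictures.
- **Lid:** still fully back. It measured about 2.25 rad when it snapped, and about 2.2 to 2.27 rad at the end, relative to my estimate of the box angle. Both are slightly above the 2.2 stop, which I take as measurement error.
- **Bystanders:** none moved. The tin first showed as changed in the picture comparison, but that was the arm's shadow on it at the start.
- **Contact:** the gripper touches nothing, with a wrist force of about 0.4 N.
- **While cranking:** the wrist force rose to about 21 N because my arc was set about 2 mm too low. I corrected it and it dropped to about 9 N.

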